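# Start up the porting grinder

## Robot

A 6-joint arm with a two-finger parallel gripper is mounted at the origin on the work surface. World frame = base frame: x ahead of the robot, y to its left, z up, the work surface at z = 0. Lengths are in mm, angles in rad, forces in N, time in s.
With the tool pointing down it reaches from about 275 to 1000 mm from the base axis. Payload 8.4 kg.
Tool frame: the origin (TCP) lies between the finger pads; the fingertips stand 17 mm ahead of it and the grasp point (between the pads) lies 2 mm behind it; z points along the fingers, y is the line along which they close (so a half turn about z gives the same grasp; the last joint's range is limited). The gripper opens to 85 mm and grips with 20 to 120 N. Pads are 22 mm wide; open, the fingers measure 114 mm over their backs; the gripper's body (76 mm by 85 mm) begins 54 mm behind the grasp point. The pads swing forward as they close: fully open they stand 13 mm farther back than shut.
Start: joints at [1.155, 0.353, 1.633, -0, 1.155, -0.002], TCP at [251.306, 572.253, 248.281] pointing down, gripper open.
Joint ranges: [-2.63, 2.63], [-0.92, 2.1], [0.06, 2.66], [-1.3, 4.44], [0, 2.69], [-3.02, 3.02]. Speed limits (rad/s): [2.22, 2.22, 2.79, 3.14, 3.14, 3.14].

## Interface

Orientations are given as [roll, pitch, yaw] about the fixed x, y, z axes, in that order (R = Rz(yaw) Ry(pitch) Rx(roll)).
In Python, from rig import sense, grab_frame, sign_off gives the robot as it stands. The module is installed in compiled form; this text tells all that it offers.
- The arm moves only by the tool send_rows, never from a script. Its argument "moves" is a list that holds one entry, the list of rows, each a list of 7 numbers: the shift along the world's x, y, z in m, then the turn, a rotation vector about the world's x, y, z in rad, then the opening, from -1 (shut) to 1 (fully open). In form: [[[dx, dy, dz, rx, ry, rz, jaw], ...]]. A call has 1 to 10 rows; each row shifts and turns the commanded pose from where the row before left it; what a row does not reach is not made up. A row lasts 1/10 s, in which the tool goes at most 50 mm and 8.59 degrees, less where a joint would pass 70% of its speed; a pose out of reach is approached as far as the arm can. A call with a gripper value outside its range is refused whole. The fingers move at their own pace and stop on an object; "grip_force" is the grip in N (left out, the last holds). Time passes only in rows, so rows that do not move let the fingers close. It gives the time, the measured TCP pose, the force, the opening and the grip force at its end, in the units of the state.
- sense(): the state, without advancing time (a new reading comes with each control period).
- grab_frame(name): name is "side" or "top"; returns a dict with "img" (384x512x3 uint8, red, green, blue), "mtx" (3x3 intrinsics, pixels), "dist" ([k1, k2, p1, p2, k3] as OpenCV has them; the pictures are not rectified), "rvec" (rotation vector, rad) and "tvec" (3), from world to camera coordinates, as OpenCV has them. Camera axes: x right, y down, z forward; pixel columns grow to the right and rows downward; lengths in mm; the calibration is good to about 2 mm. A picture is of the moment at which its call begins. There is no depth.
- sign_off(): hands the job in; it is judged then, once.
The state is a dict: "clock": time; "qpos": joint angles; "qvel": joint speeds; "joint_efforts": joint torques, N m; "eef_pos": TCP position; "tcp_rot": TCP orientation; "contact_force": force on the tool from outside, world axes, zero at the start; "wrist_torque": the same for the moment, N m; "opening": opening from 0.0 (shut) to 1.0 (fully open); "grasp_force": force on a finger pad.
Only numpy, scipy, OpenCV 4.12 (cv2) and the standard library are available. Lean on these libraries where they do the work, as an engineer would, in place of code of your own. Each camera call takes 0.05 s, during which the arm holds its last target. There are 200 camera calls.

## Task

Get the grinding bench running, pressing from above with closed fingers: first press the bar-shaped key on the extractor's remote fully down, then press the raised half of the socket box's rocker down until it lies level (on), and last press the small flat start button on the push-button station fully down; let each key come back up. Do not pick up the remote or push it about, do not press its round key or the station's mushroom stop button, do not press the start button before the rocker is on, and leave the other things on the bench where they are.

Things in the scene. Friction and masses are not known exactly. Their poses are not given: they have to be found in the camera images.
- remote: the extractor's radio remote: a loose black slab, 56 (its x) x 140 (its y) x 26 high, 0.2 to 0.4 kg, lying flat on the bench, keys up; origin at the centre of its underside, z up. Its two keys stand 8 above its top face, one near each end of its length
- bar_key_top (a point): centre of the top of the remote's grey bar-shaped key (extraction on): 44 (remote's x) x 18 (remote's y), 38 from the remote's centre towards its -y end; 34 above the bench when not pressed; moves with the key
- bar_key (a joint): travel of the bar key in m, straight down: 0 out, 0.005 fully down. Spring: it needs about 4 N to be fully down and comes back up when let go
- round_key_top (a point): centre of the top of the remote's grey round key (extraction off; leave alone): 22 diameter, 40 from the remote's centre towards its +y end, 34 above the bench
- round_key (a joint): travel of the round key in m: 0 out, 0.005 fully down; springs back
- socket_box: switched socket box, screwed to the bench: grey, 80 (x) x 126 (y) x 48 high, with a black rocker on one half of its top and a round socket outlet on the other; origin at the centre of its underside. The rocker's hinge line is parallel to the box's y, 53 above the bench; its middle is 34 from the box's centre towards -y
- rocker_on (a point): middle of the upper face of the rocker's on-half (the half at the box's -x side), 18 out from the hinge line; it moves with the rocker. The rocker is a shallow black V, 32 wide (box y) and 64 long (box x): two halves of 32 meet at its hinge line. While off, the on-half is the raised one: its face slopes 0.4 rad, its outer edge 12 above the hinge line
- rocker (a joint): rocker angle in rad: 0 off (on-half raised), 0.4 on (on-half level, 5 above the box's top, and against its stop; the other half raised). Grows as the on-half is pressed down. Friction: about 4 N pressed down on the middle of the on-half moves it, and it stays where it is left. It starts at 0 to 0.06
- station: start/stop push-button station of the grinder, screwed to the bench: grey, 76 (x) x 130 (y) x 50 high, two black buttons on top, 72 apart, each in a round collar 42 across and 6 high; origin at the centre of its underside
- start_top (a point): centre of the top of the start button: the smaller plain flat-topped cylinder, 28 diameter, 36 from the station's centre towards its -y end; its top is 66 above the bench, 10 above its collar; moves with the button
- start (a joint): travel of the start button in m, straight down: 0 out, 0.006 fully down. Spring: about 5 N to be fully down; comes back up when let go
- stop_top (a point): centre of the top of the stop button (leave alone): the larger domed mushroom head, 40 diameter, 36 from the station's centre towards its +y end; its top is 80 above the bench
- stop (a joint): travel of the stop button in m: 0 out, 0.006 fully down; springs back
- barrel: bystander, loose: finned aluminium cylinder barrel standing upright, 82 across the fins, 74 high; origin at the centre of its underside
- piston: bystander, loose: bare aluminium piston standing upright, 52 diameter, 46 high; origin at the centre of its underside
- grease: bystander, loose: grease jar with black cap, 64 diameter, 70 high; origin at the centre of its underside
- bearing: bystander, loose: steel ball-bearing ring lying flat, 52 diameter, 15 high; origin at the centre of its underside
- bush: bystander, loose: brass bush standing on end, 40 diameter, 30 high; origin at the centre of its underside
- screwdriver: bystander, loose: screwdriver lying on the left of the bench, about 200 long; origin under its middle
- spanner: bystander, loose: spanner lying on the right of the bench, about 180 long; origin under its middle
Mind the look-alikes: they are no part of the job. Leave any orange look-alike of the station alone. Leave any red look-alike of the remote alone.

How it is judged (in metres and radians):
On the way, in this order (a step that is already met when the one before it is completed fails the run):
1. the remote's bar key is pressed fully down (value of joint bar_key above 0.0038 m), for 0.05 s.
2. the rocker is switched on (value of joint rocker above 0.33 rad), for 0.1 s.
3. the start button is pressed fully down (value of joint start above 0.0046 m), for 0.05 s.
At the end, for the whole second after the job is handed in: The rocker is on (above 0.33 rad of 0.4), all four keys and buttons are out again (within 1.5 mm), and the remote lies still on the bench within 20 mm of where it was (value of joint rocker above 0.33 rad and value of joint each of bar_key, round_key, start, stop below 0.0015 m and distance of remote from where it was at the start of the episode below 0.02 m and height (world z) of remote below 0.006 m and linear speed of remote below 0.01 m/s); the robot touches nothing.
It fails at once if the remote is lifted, tipped or pushed more than 20 mm (height (world z) of remote above 0.012 m or angle between remote's own z axis and vertical above 0.25 rad or distance of remote from where it was at the start of the episode above 0.02 m).
It fails at once if the remote's round key is pressed (value of joint round_key above 0.002 m).
It fails at once if the stop button is pressed (value of joint stop above 0.002 m).
It fails at once if the start button is pressed while the rocker is off (value of joint start above 0.002 m and value of joint rocker below 0.3 rad).
It fails at once if another thing on the bench is moved more than 25 mm or knocked over (distance of any of barrel, piston, grease, bearing, bush, screwdriver, spanner from where it was at the start of the episode above 0.025 m or angle between any of barrel, piston, grease, bearing, bush's own z axis and vertical above 0.5 rad).
It also fails if it takes over 50 s, if anything falls off the work surface, if the arm or the gripper's body presses on something with over 40 N, if the wrist force passes 120 N, or if a joint passes its speed limit or range.

## Working session

There is one attempt and no reset: what is moved stays moved. The work goes in short steps, Python scripts to look and compute and a tool call to move; the robot and the scene stay as the last step left them, time stands still between calls to the robot, and variables do not carry over. Pictures are saved under pics/ and viewed, at most 10 in all, crops included, and the job is handed in when it is done.

Besides the shell and the picture viewer there is one more tool, called after "Emit:" by a JSON object that holds its "method" and its "body", one argument or row to a line. send_rows: Moves the arm, as the interface text tells. Its arguments: {"type":"object","properties":{"moves":{"type":"array"},"grip_force":{"type":"number"}},"required":["moves"]}

```bash
mkdir -p pics
cat > h.py <<'E'
import numpy as np, cv2, pickle
def ray(f,uv):
    p=cv2.undistortPoints(np.array([[uv]],float),f['mtx'],f['dist'])[0,0]
    R=cv2.Rodrigues(np.array(f['rvec'],float))[0]; t=np.array(f['tvec'],float).ravel()
    return -R.T@t, R.T@np.array([p[0],p[1],1])
def onz(f,uv,z):
    c,d=ray(f,uv); return c+d*(z-c[2])/d[2]
def tri(f,a,g,b):
    c,d=ray(f,a); e,h=ray(g,b)
    s=np.linalg.lstsq(np.c_[d,-h],e-c,rcond=None)[0]
    p,q=c+d*s[0],e+h*s[1]; return (p+q)/2,np.linalg.norm(p-q)
def proj(f,P): return cv2.projectPoints(np.array(P,float).reshape(-1,1,3),np.array(f['rvec'],float),np.array(f['tvec'],float),f['mtx'],f['dist'])[0][:,0]
E
python3 - <<'E'
from rig import *; import pickle,cv2
from h import *
s=sense(); print(s['clock'],s['eef_pos'],s['contact_force'])
F={n:grab_frame(n) for n in('top','side')}
pickle.dump(F,open('f0.pkl','wb'))
for n,f in F.items():
    cv2.imwrite(f'pics/{n}0.png',cv2.resize(f['img'][:,:,::-1],(800,600),interpolation=cv2.INTER_CUBIC)); print(n,ray(f,(256,192)))
E
```

```text
0.0 [251.09901628 571.85196043 247.57711633] [0.70394914 0.01821047 0.30545524]
top (array([ 379.99698104,   64.99771095, 1195.97448321]), array([ 0.1039464, -0.0245852, -0.9943524]))
side (array([ 135.0801911 , -748.98664375, 1156.98676034]), array([ 0.2479387 ,  0.57698279, -0.77836305]))
```

View pics/top0.png

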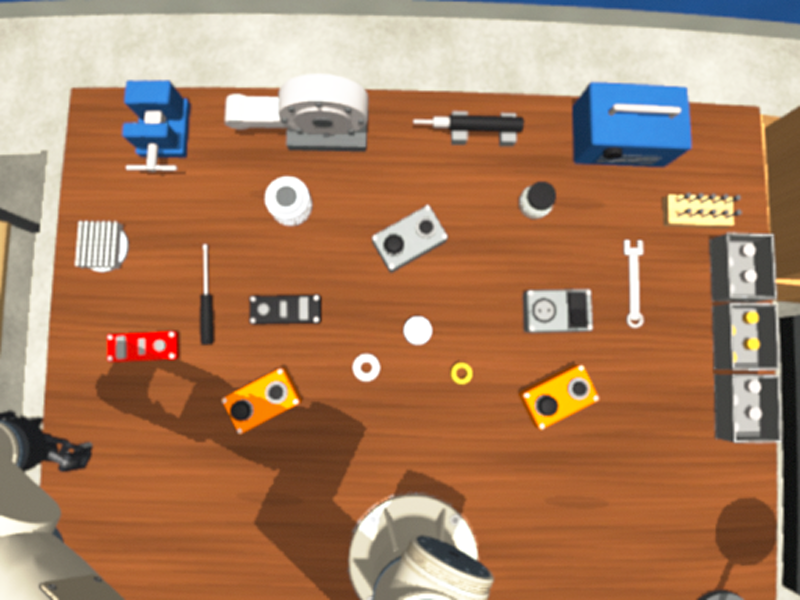

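View pics/side0.png

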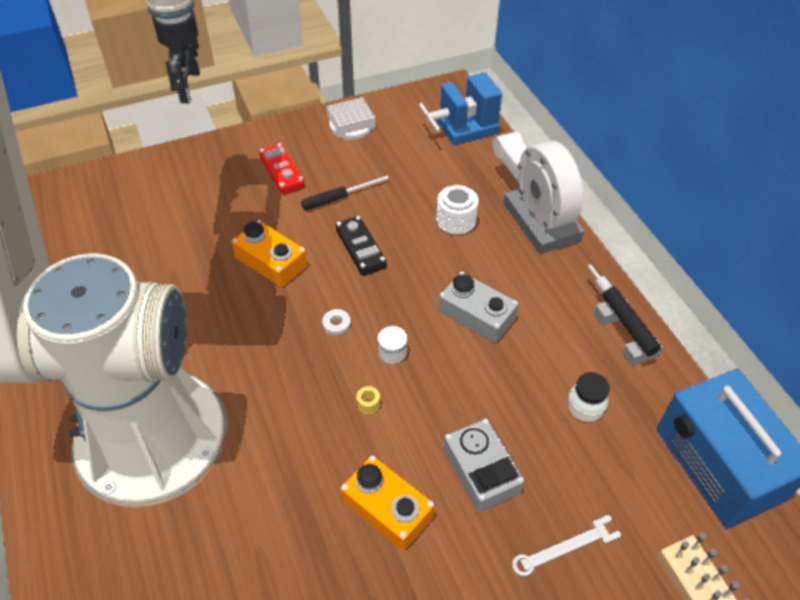

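The top view (800x600 scale) shows the black remote at (285,309) with its bar key at (304,308). The socket box is at (558,310) with its rocker at (578,308). The grey station is at (410,237), with the start button at (426,227) and the stop at (394,244). In the side view, the bar key is at about (369,255), the rocker at (497,473) and the start button at (496,304). I'll zoom in on both views to measure.

Run:
```python
from h import *
F=pickle.load(open('f0.pkl','rb'))
C={'top':[(182,197),(357,198),(262,152)],'side':[(231,157),(309,297),(306,195)]}
rows=[]
for n in C:
    r=[]
    for u,v in C[n]:
        c=F[n]['img'][v-32:v+32,u-32:u+32,::-1]
        c=cv2.resize(c,(264,264),interpolation=cv2.INTER_CUBIC)
        for k in range(0,64,16): cv2.putText(c,str(u-32+k),(int(k*4.125),8),0,.3,(0,255,255)); cv2.putText(c,str(v-32+k),(0,int(k*4.125)+4),0,.3,(0,255,0))
        r.append(c)
    rows.append(np.hstack(r))
cv2.imwrite('pics/crops.png',np.vstack(rows))
```

```text
(no output)
```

View pics/crops.png

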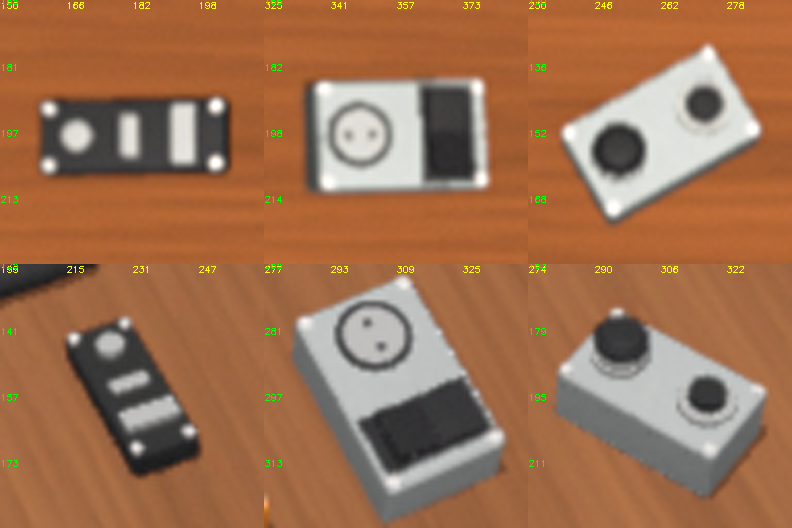

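The crops show the wide bar key at top (194,197) and side (235,161). The rocker is at top (369,197) and side (311,300), and the start button at top (273,145) and side (317,195). Next I'll take centroids and triangulate.

Run:
```python
from h import *
F=pickle.load(open('f0.pkl','rb')); T,S=F['top'],F['side']
def blob(f,u,v,cond):
    m=cond(f['img'].astype(int)).astype(np.uint8)
    n,l,st,c=cv2.connectedComponentsWithStats(m,connectivity=4)
    k=l[v,u]; 
    cnt=max(cv2.findContours((l==k).astype(np.uint8),0,2)[0],key=len)
    return c[k],st[k].tolist(),cv2.minAreaRect(cnt)
br=lambda lo:(lambda i:i.min(2)>lo)
dk=lambda hi:(lambda i:i.max(2)<hi)
for nm,a,b,ca,cb in [('bar',(194,197),(235,161),br(110),br(110)),('round',(168,197),(226,151),br(110),br(110)),
  ('start',(273,145),(317,195),dk(95),dk(80)),('stop',(252,156),(296,181),dk(95),dk(80)),('rocker',(369,197),(311,300),dk(80),dk(70)),('box',(357,183),(309,290),br(110),br(110)),('station',(262,150),(306,192),br(110),br(110))]:
    A,B=blob(T,*a,ca),blob(S,*b,cb); P,e=tri(T,A[0],S,B[0])
    print(nm,A[0].round(1),A[1],B[0].round(1),B[1],'->',P.round(1),round(e,1), np.round(A[2][1],1),round(A[2][2],1))
# corner screws from crop reading: px = origin + crop/4.125
def cr(o,x,y): return (o[0]+x/4.125-.4,o[1]+y/4.125-.4)
for nm,o,o2,p,q,z in [('remote',(150,165),(199,125),[(49,108),(216,105),(216,163),(49,165)],[(74-0,338-264),(0,0),(0,0),(0,0)],26),
  ('box',(325,166),None,[(60,88),(213,87),(217,179),(64,181)],0,48),('station',(230,120),None,[(41,131),(181,54),(225,129),(84,208)],0,50)]:
    W=np.array([onz(T,cr(o,*x),z) for x in p]); c=W.mean(0)
    d=(W[0]+W[3]-W[1]-W[2]); print(nm,'ctr',c.round(1),'yaw of +y axis from world +y',np.degrees(np.arctan2(-d[0],d[1])).round(1),'spans',np.linalg.norm(W-np.roll(W,-1,0),axis=1).round(1))
for nm,uv,z in[('bar',blob(T,194,197,br(110))[0],34),('start',blob(T,273,145,dk(95))[0],62)]: print(nm,onz(T,uv,z).round(1))
```

```text
bar [194. 197.] [191, 190, 7, 15, 101] [235.  160.8] [228, 157, 15, 9, 78] -> [482.2 224.3  31. ] 1.5 [14.  6.] 90.0
round [168.3 197.4] [165, 194, 8, 8, 50] [269.3 201.1] [0, 0, 512, 384, 151066] -> [ 580.9  347.3 -358.1] 150.8 [7. 7.] 90.0
start [272.2 144.9] [269, 142, 8, 7, 44] [316.9 194.4] [313, 191, 9, 8, 53] -> [642.3  -9.6  59.5] 0.1 [6. 7.] 90.0
stop [251.5 156. ] [246, 150, 12, 13, 111] [296.1 181.1] [290, 176, 13, 11, 109] -> [605.4  52.1  67. ] 0.4 [10.6 11.3] 45.0
rocker [369.1 198. ] [364, 187, 12, 22, 230] [315.5 303.8] [301, 294, 30, 21, 354] -> [ 488.  -306.8   46.3] 0.7 [11. 21.] 0.0
box [265.9 222.6] [0, 0, 512, 384, 143461] [307.9 293.4] [285, 268, 51, 57, 885] -> [ 507.3  -66.7 -319.2] 207.2 [331. 511.] 90.0
station [262.5 151.4] [238, 131, 49, 42, 933] [306.2 194.8] [281, 178, 51, 35, 886] -> [626.1  18.8  32.8] 2.9 [25.8 43.4] 60.3
remote ctr [481.5 262.3  26. ] yaw of +y axis from world +y 2.0 spans [124.1  43.  123.6  42.3]
box ctr [ 487.6 -273.    48. ] yaw of +y axis from world +y 1.6 spans [114.6  67.9 113.9  68.2]
station ctr [624.4  21.   50. ] yaw of +y axis from world +y 30.6 spans [118.6  64.8 119.3  65.2]
bar [482.7 223.7  34. ]
start [641.8  -9.4  62. ]
```

The points agree with the given geometry. From the station pose, start should be at (642.7,-10), and I measured (642,-9.5). The bar key comes out at (482.5,224) and the rocker's middle at (488,-307). Next I'll close the fingers and move over the bar key.

Emit:
{"method": "send_rows", "body": {
  "moves": [
    [[0.023, -0.035, -0.012, 0, 0, 0, -1], [0.023, -0.035, -0.012, 0, 0, 0, -1], [0.023, -0.035, -0.012, 0, 0, 0, -1], [0.023, -0.035, -0.012, 0, 0, 0, -1], [0.023, -0.035, -0.012, 0, 0, 0, -1], [0.023, -0.035, -0.012, 0, 0, 0, -1], [0.023, -0.035, -0.012, 0, 0, 0, -1], [0.023, -0.035, -0.012, 0, 0, 0, -1], [0.023, -0.035, -0.012, 0, 0, 0, -1], [0.023, -0.035, -0.012, 0, 0, 0, -1]]
  ],
  "grip_force": 20
}}

```text
clock: 1.1
eef_pos: [481.9, 220.6, 127.7]
tcp_rot: [-3.141, -0.0, 2.728]
contact_force: [0.1, 0.7, 0.2]
opening: 0.001
grasp_force: 0.0
```

Emit:
{"method": "send_rows", "body": {
  "moves": [
    [[0, 0, 0, 0, 0, 0, -1], [0, 0, 0, 0, 0, 0, -1], [0, 0, 0, 0, 0, 0, -1]]
  ]
}}

```text
clock: 1.4
eef_pos: [481.0, 222.9, 128.4]
tcp_rot: [3.141, -0.0, 2.728]
contact_force: [-0.6, -0.1, -0.2]
opening: -0.005
grasp_force: 0.0
```

```bash
python3 -c "
from rig import *
s=sense();print(s)"
```

```text
{'clock': 1.4, 'qpos': array([ 4.30913534e-01,  3.58431686e-01,  1.93834574e+00,  3.44340999e-04,
        8.44889661e-01, -7.26513790e-01]), 'qvel': array([ 0.01440936, -0.00758214, -0.00234051, -0.00118754, -0.00139815,
       -0.00170439]), 'joint_efforts': array([-1.14132430e+00, -5.25813854e+01, -2.62835222e+01, -5.01792517e-02,
        3.86916116e-03, -5.96546030e-03]), 'eef_pos': array([480.97344159, 222.85979497, 128.39638787]), 'tcp_rot': array([ 3.14147726e+00, -2.41955879e-04,  2.72799508e+00]), 'contact_force': array([-0.55246017, -0.14447245, -0.17226013]), 'wrist_torque': array([ 0.03483044, -0.01950344, -0.01505243]), 'grasp_force': 0.0, 'opening': -0.005353854384725541}
```

Emit:
{"method": "send_rows", "body": {
  "moves": [
    [[0.0015, 0.001, -0.02, 0, 0, 0.145, -1], [0, 0, -0.02, 0, 0, 0.145, -1], [0, 0, -0.02, 0, 0, 0.145, -1], [0, 0, -0.006, 0, 0, 0, -1], [0, 0, 0, 0, 0, 0, -1], [0, 0, 0, 0, 0, 0, -1]]
  ]
}}

```text
clock: 2.0
eef_pos: [483.0, 224.0, 63.1]
tcp_rot: [3.141, 0.001, -3.123]
contact_force: [-0.2, -0.5, 0.1]
opening: -0.004
grasp_force: 0.0
```

Run:
```python
from rig import *; from h import *
f=grab_frame('side');g=grab_frame('top'); s=sense(); P=s['eef_pos']; print(P)
o=[]
for h,(u,v) in((f,(231,150)),(g,(185,190))): o.append(cv2.resize(h['img'][v-40:v+40,u-40:u+40,::-1],(400,400),interpolation=cv2.INTER_CUBIC))
cv2.imwrite('pics/a.png',np.hstack(o))
```

```text
[483.32603021 223.81913454  63.29422854]
```

View pics/a.png

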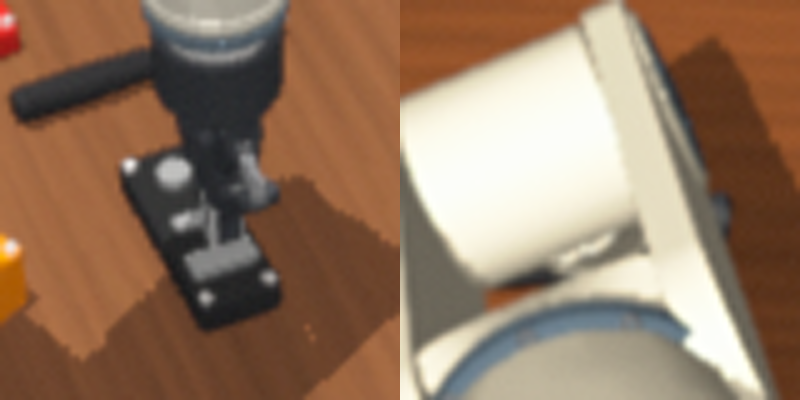

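The side view shows the closed fingertips just above the bar key's middle, and the top view is blocked by the arm. Pressing slowly now.

Emit:
{"method": "send_rows", "body": {
  "moves": [
    [[0, 0, -0.009, 0, 0, 0, -1], [0, 0, -0.003, 0, 0, 0, -1], [0, 0, -0.002, 0, 0, 0, -1], [0, 0, 0, 0, 0, 0, -1]]
  ]
}}

```text
clock: 2.5
eef_pos: [482.9, 223.3, 48.1]
tcp_rot: [3.142, -0.0, -3.121]
contact_force: [-0.4, 0.9, 2.3]
opening: -0.003
grasp_force: 1.3
```

Emit:
{"method": "send_rows", "body": {
  "moves": [
    [[0, 0, -0.002, 0, 0, 0, -1], [0, 0, 0, 0, 0, 0, -1], [0, 0, 0, 0, 0, 0, -1]]
  ]
}}

```text
clock: 2.8
eef_pos: [482.9, 223.3, 46.4]
tcp_rot: [3.142, 0.0, -3.12]
contact_force: [-0.1, -0.1, 3.2]
opening: -0.0
grasp_force: 1.8
```

Emit:
{"method": "send_rows", "body": {
  "moves": [
    [[0, 0, -0.002, 0, 0, 0, -1], [0, 0, 0, 0, 0, 0, -1], [0, 0, 0, 0, 0, 0, -1]]
  ]
}}

```text
clock: 3.1
eef_pos: [482.9, 223.3, 45.7]
tcp_rot: [3.141, 0.0, -3.12]
contact_force: [-6.1, -2.1, 23.3]
opening: -0.0
grasp_force: 11.3
```

The key bottomed at 23 N. Now lift and go to the rocker.

Emit:
{"method": "send_rows", "body": {
  "moves": [
    [[0, 0, 0.01, 0, 0, 0, -1], [0, 0, 0.045, 0, 0, 0, -1], [0, 0, 0.045, 0, 0, 0, -1], [-0.001, -0.044, 0, 0, 0, 0, -1], [-0.001, -0.044, 0, 0, 0, 0, -1], [-0.001, -0.044, 0, 0, 0, 0, -1], [-0.001, -0.044, 0, 0, 0, 0, -1], [-0.001, -0.044, 0, 0, 0, 0, -1], [-0.001, -0.044, 0, 0, 0, 0, -1], [-0.001, -0.044, 0, 0, 0, 0, -1]]
  ]
}}

```text
clock: 4.1
eef_pos: [475.3, -86.5, 144.3]
tcp_rot: [-3.142, -0.0, -3.12]
contact_force: [0.4, -0.1, -0.8]
opening: -0.003
grasp_force: 0.0
```

Emit:
{"method": "send_rows", "body": {
  "moves": [
    [[-0.001, -0.044, 0, 0, 0, 0, -1], [-0.001, -0.044, 0, 0, 0, 0, -1], [-0.001, -0.044, 0, 0, 0, 0, -1], [-0.001, -0.044, 0, 0, 0, 0, -1], [-0.002, -0.044, 0, 0, 0, 0, -1], [0, 0, -0.03, 0, 0, 0, -1], [0, 0, 0, 0, 0, 0, -1], [0, 0, 0, 0, 0, 0, -1]]
  ]
}}

```text
clock: 4.9
eef_pos: [468.9, -303.9, 113.8]
tcp_rot: [3.14, -0.002, -3.121]
contact_force: [0.5, -0.5, 0.1]
opening: 0.0
grasp_force: 0.0
```

Run:
```python
from rig import *; from h import *
f=grab_frame('side');s=sense(); print(s['eef_pos'],s['contact_force'])
o=[]
for (u,v) in((231,150),(309,285)): o.append(cv2.resize(f['img'][v-40:v+40,u-40:u+40,::-1],(400,400),interpolation=cv2.INTER_CUBIC))
cv2.imwrite('pics/b.png',np.hstack(o))
```

```text
[ 469.61986253 -303.97618206  114.54625841] [-0.32265211 -0.49293577  1.17526559]
```

View pics/b.png

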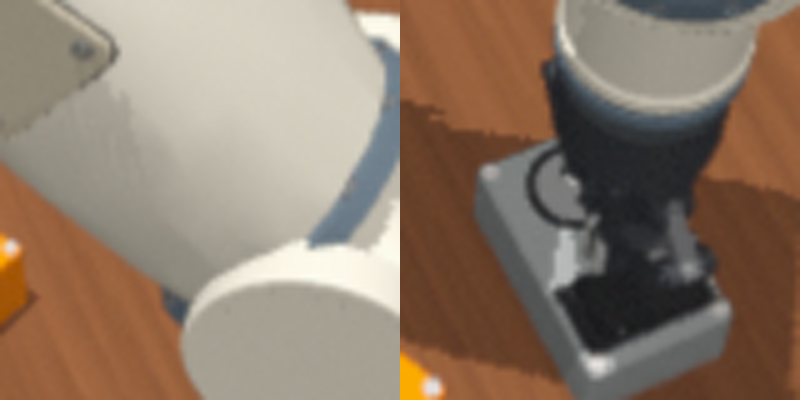

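The side view shows the fingers over the rocker, while the remote is hidden behind the arm. I'll shift y by -3 mm and press.

Emit:
{"method": "send_rows", "body": {
  "moves": [
    [[0, -0.003, -0.015, 0, 0, 0, -1], [0, 0, -0.014, 0, 0, 0, -1], [0, 0, -0.004, 0, 0, 0, -1], [0, 0, -0.003, 0, 0, 0, -1], [0, 0, -0.003, 0, 0, 0, -1], [0, 0, -0.002, 0, 0, 0, -1], [0, 0, 0, 0, 0, 0, -1], [0, 0, 0, 0, 0, 0, -1]]
  ]
}}

```text
clock: 5.75
eef_pos: [470.1, -307.9, 73.4]
tcp_rot: [-3.141, 0.001, -3.12]
contact_force: [0.4, -0.2, 1.0]
opening: -0.003
grasp_force: 0.0
```

Emit:
{"method": "send_rows", "body": {
  "moves": [
    [[0, 0, -0.002, 0, 0, 0, -1], [0, 0, -0.001, 0, 0, 0, -1], [0, 0, 0, 0, 0, 0, -1], [0, 0, 0, 0, 0, 0, -1]]
  ]
}}

```text
clock: 6.15
eef_pos: [470.1, -308.0, 71.2]
tcp_rot: [-3.141, 0.001, -3.12]
contact_force: [-4.5, -0.1, 11.2]
opening: 0.001
grasp_force: 5.7
```

Emit:
{"method": "send_rows", "body": {
  "moves": [
    [[0, 0, -0.001, 0, 0, 0, -1], [0, 0, 0, 0, 0, 0, -1], [0, 0, 0, 0, 0, 0, -1]]
  ]
}}

```text
clock: 6.45
eef_pos: [470.1, -308.0, 71.1]
tcp_rot: [-3.141, 0.001, -3.12]
contact_force: [-5.5, 2.8, 22.8]
opening: -0.002
grasp_force: 11.2
```

It's hard against the stop at 54 mm tip height, so the rocker is level. Lift and move to above start, high up.

Emit:
{"method": "send_rows", "body": {
  "moves": [
    [[0, 0, 0.015, 0, 0, 0, -1], [0, 0, 0.045, 0, 0, 0, -1], [0.0215, 0.037, 0.015, 0, 0, 0, -1], [0.0215, 0.037, 0, 0, 0, 0, -1], [0.0215, 0.037, 0, 0, 0, 0, -1], [0.0215, 0.037, 0, 0, 0, 0, -1], [0.0215, 0.037, 0, 0, 0, 0, -1], [0.0215, 0.037, 0, 0, 0, 0, -1], [0.0215, 0.037, 0, 0, 0, 0, -1], [0.0215, 0.038, 0, 0, 0, 0, -1]]
  ]
}}

```text
clock: 7.45
eef_pos: [642.7, -9.1, 144.7]
tcp_rot: [-3.142, 0.001, -3.12]
contact_force: [0.6, -0.8, 0.4]
opening: -0.001
grasp_force: 0.0
```

Emit:
{"method": "send_rows", "body": {
  "moves": [
    [[0, 0, 0, 0, 0, 0, -1], [0, 0, -0.03, 0, 0, 0, -1], [0, 0, 0, 0, 0, 0, -1], [0, 0, 0, 0, 0, 0, -1]]
  ]
}}

```text
clock: 7.85
eef_pos: [641.1, -11.3, 114.2]
tcp_rot: [-3.142, -0.002, -3.121]
contact_force: [-0.3, 0.4, 0.1]
opening: -0.002
grasp_force: 0.0
```

Run:
```python
from rig import *; from h import *
f=grab_frame('side');g=grab_frame('top');s=sense(); print(s['eef_pos'],s['contact_force'])
o=[]
for h,(u,v) in((f,(231,150)),(f,(309,297)),(f,(306,185)),(g,(182,197)),(g,(357,198)),(g,(262,160))): o.append(cv2.resize(h['img'][v-36:v+36,u-36:u+36,::-1],(264,264),interpolation=cv2.INTER_CUBIC))
cv2.imwrite('pics/c.png',np.vstack([np.hstack(o[:3]),np.hstack(o[3:])]))
```

```text
[642.15692646 -11.38482621 115.35750232] [ 0.05710002  0.00111775 -0.23310824]
```

View pics/c.png

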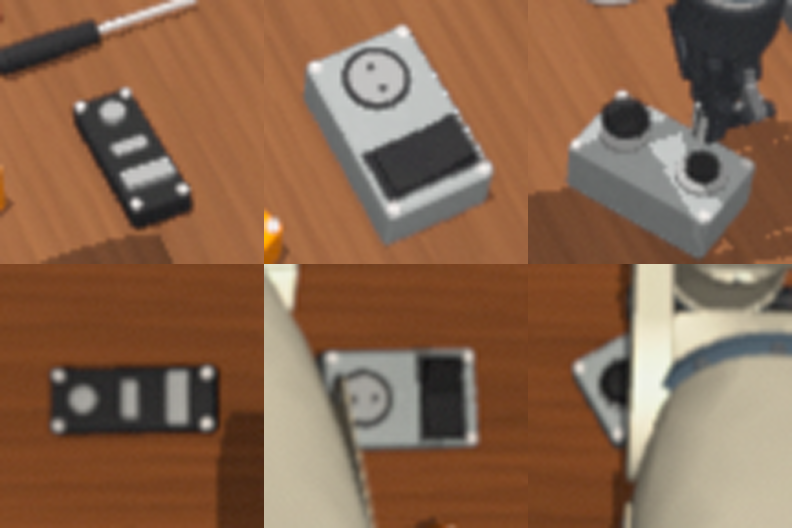

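The remote has not moved, the rocker has flipped (its near half is flat now), and the fingertips hang over the start button. Pressing start; contact is expected at TCP z of about 83.

Emit:
{"method": "send_rows", "body": {
  "moves": [
    [[0, 0.0015, -0.015, 0, 0, 0, -1], [0, 0, -0.012, 0, 0, 0, -1], [0, 0, -0.004, 0, 0, 0, -1], [0, 0, -0.003, 0, 0, 0, -1], [0, 0, -0.002, 0, 0, 0, -1], [0, 0, 0, 0, 0, 0, -1], [0, 0, 0, 0, 0, 0, -1]]
  ]
}}

```text
clock: 8.65
eef_pos: [641.8, -9.2, 78.6]
tcp_rot: [3.142, -0.0, -3.12]
contact_force: [-3.4, -0.6, 3.9]
opening: 0.003
grasp_force: 2.0
```

Emit:
{"method": "send_rows", "body": {
  "moves": [
    [[0, 0, -0.002, 0, 0, 0, -1], [0, 0, 0, 0, 0, 0, -1], [0, 0, 0, 0, 0, 0, -1]]
  ]
}}

```text
clock: 8.95
eef_pos: [642.1, -9.2, 77.0]
tcp_rot: [-3.142, 0.001, -3.12]
contact_force: [-4.4, -0.6, 8.4]
opening: 0.002
grasp_force: 4.3
```

Emit:
{"method": "send_rows", "body": {
  "moves": [
    [[0, 0, -0.001, 0, 0, 0, -1], [0, 0, 0, 0, 0, 0, -1], [0, 0, 0, 0, 0, 0, -1]]
  ]
}}

```text
clock: 9.25
eef_pos: [642.2, -9.2, 76.9]
tcp_rot: [-3.142, 0.001, -3.12]
contact_force: [-7.9, 0.2, 16.0]
opening: 0.005
grasp_force: 8.3
```

The button bottomed. Lift clear.

Emit:
{"method": "send_rows", "body": {
  "moves": [
    [[0, 0, 0.01, 0, 0, 0, -1], [0, 0, 0.04, 0, 0, 0, -1], [0, 0, 0.045, 0, 0, 0, -1], [0, 0, 0.045, 0, 0, 0, -1], [0, 0, 0, 0, 0, 0, -1], [0, 0, 0, 0, 0, 0, -1], [0, 0, 0, 0, 0, 0, -1], [0, 0, 0, 0, 0, 0, -1]]
  ]
}}

```text
clock: 10.05
eef_pos: [641.0, -9.2, 213.6]
tcp_rot: [3.141, -0.002, -3.12]
contact_force: [-0.5, 0.1, 0.2]
opening: -0.003
grasp_force: 0.0
```

```bash
python3 -c "
from rig import *
s=sense();print(s['eef_pos'],s['contact_force']);print(sign_off())"
```

```text
[641.02770107  -9.19913382 213.61466926] [-0.52840797  0.14245313  0.24750522]
the job is handed in; nothing more can be done
None
```

I pressed the bar key, rocker and start button in that order, each down to its hard stop, then lifted the arm clear and handed the job in at about 10 s; the hand-in gave no verdict, and I took no picture after the start press.

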